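# Register a lime blank in the carving jig and lock it with the cam

### The job

Set the lime-wood blank (the longer, narrower one of the two pale blocks to the right of the carving jig) in the jig, the same way up as it lies on the bench. Push it fully home, with its long side flush along the back fence and its end flush against the end stop; only then swing the red-knobbed cam lever all the way round so that the blank is clamped there. Leave the other things on the bench where they are.

Things in the scene. Friction and masses are not known exactly. Their poses are not given: they have to be found in the camera images.
- blank: the blank: a plain pale lime-wood block, 35 x 90 mm and 30 mm high as it lies, the longer and narrower of the two loose pale offcuts to the right of the jig; 35 to 60 g. Origin: centre of its underside; x across its 35 mm width, y along its 90 mm length, z up. Either end may go to the stop.
- jig: the carving jig, screwed down: a brown-faced plywood base 12 mm thick with two red-brown wooden battens as stops and a cam clamp on it. Origin at bench level below point seat; z up; x points square to the back fence, away from the cam; y along the fence towards the end stop (its 'jig coordinates'). The plywood reaches from x = -71 to +54 mm and y = -77 to +75 mm.
- seat (a point): on top of the jig's base (z = 12 mm): where the centre of the blank's underside comes when it is home against both stops; axes as jig. Home, the blank has its y along the jig's y, either way round, and its underside on the base.
- cam (a joint): angle of the cam lever about its upright pivot, rad, growing counter-clockwise seen from above: 0 fully open, 1.65 end of travel, just past dead centre, clamped. The lever points from the pivot to -176 degrees from the jig's x axis (nearly -x) at 0, to the jig's -y at 1.65. It stays where it is left (friction 0.06 N m); 1 N at the knob swings it, about 6 N once it bites.
- cam_pivot (a point): the cam's pivot, on the base's top, at x = -41.1, y = -15 mm in jig coordinates. The cam, an eccentric wooden disc of 32 mm diameter, and its lever lie 1 to 12 mm above the base's top, the bolt head up to 15.4 mm. Fully open it leaves a home blank 8 mm of room (at 0.3 rad 5 mm); from about 1.3 rad on it presses the blank to the fence.
- cam_knob (a point): top centre of the red turned knob on the cam lever, 80 mm from the pivot: upright, 13 to 20 mm in diameter, from 24 to 59 mm above the bench; the lever's flat wood is under it. It can be pushed from the side or pinched from above.
- short_offcut: bystander: a shorter and wider lime-wood offcut, 45 x 75 x 22 mm, lying near the blank; origin centre of its underside
- masking_tape: bystander: cream roll of masking tape lying flat, 92 mm in diameter and 24 mm high, to the right of the jig, behind the two offcuts; origin centre of its underside
- fence (a point): on the back fence: upper edge of the face that the blank's long side goes against, 17.5 mm to +x of seat. A red-brown batten 14 mm high on the base (top 26 mm above the bench, lower than the blank's top), 24 mm thick, from y = -66 to +40 mm in jig coordinates.
- end_stop (a point): on the end stop: upper edge of the face that the blank's end goes against, 45 mm to +y of seat. A red-brown batten 14 mm high on the base, 22 mm thick, from x = -37.5 to +20.5 mm in jig coordinates.
- eraser: bystander: blue-sleeved white eraser, 21 x 45 x 13 mm, lying behind the jig; origin centre of its underside
Not all that is in view belongs to the job. What is shaped like the blank but blue is not meant.

How it is judged:
By the outcome, as a careful person would: the job done as asked, in the order asked, and still so for the second after the job is handed in, with the robot touching nothing.
It also fails if it takes over 64 s, if anything falls off the work surface, if the arm or the gripper's body presses on something with over 40 N, if the wrist force passes 120 N, or if a joint passes its speed limit or range.

### The arm

A 7-joint arm with a two-finger parallel gripper is mounted at the origin on a cart in front of the work surface, level with it; the furniture and walls round the work are solid. World frame = base frame: x ahead of the robot, y to its left, z up, the work surface at z = 0. Lengths are in mm, angles in rad, forces in N, time in s.
With the tool pointing down it reaches from about 425 to 950 mm from the base axis. Payload 16.7 kg.
Tool frame: the origin (TCP) lies midway between the tips of the shut fingers; the grasp point (between the pads) lies 19 mm behind it; z points along the fingers, y is the direction in which the jaws open and shut (so a half turn about z gives the same grasp; the last joint's range is limited). The gripper opens to 94 mm and grips with 3 to 60 N. Pads are 16 mm wide; open, the fingers measure 119 mm over their backs; the gripper's body (75 mm by 177 mm) begins 78 mm behind the grasp point.
Start: joints at [1.149, 0.426, 0.074, 1.606, -0.034, 1.111, -0.067], TCP at [181.834, -650.008, 205.467] pointing down, gripper open.
Joint ranges: [-2.85, 2.85], [-0.5, 2.14], [-1.23, 1.37], [0.21, 2.46], [-1.02, 4.16], [0.16, 2.05], [-2.73, 2.73]. Speed limits (rad/s): [1.89, 1.89, 2.39, 2.39, 3.01, 3.01, 3.01].

### API

Orientations are given as a unit quaternion [w, x, y, z].
In Python, from rig import ctrl, read_camera, camera_params gives the robot as it stands. The module is installed in compiled form; this text tells all that it offers.
- The arm moves only by the tool carry_out, never from a script. Its argument "increments" is a list of rows, each an object with "slide": the shift along the tool's x, y, z in m, a list of three; "twist": the turn about the tool's z in rad. In form: [{"slide": [dx, dy, dz], "twist": twist}, ...]. A call has 1 to 5 rows; each row is the pose to reach, as a shift and turn from the pose commanded when the call began, along the tool's axes at that moment; what a row does not reach only later rows make up. A row lasts 1/8 s, in which the tool goes at most 62.5 mm and 10.7 degrees, less where a joint would pass 70% of its speed; a pose out of reach is approached as far as the arm can. A call with a gripper value outside its range is refused whole. "hand" is the closure, from -1 (fully open) to 1 (shut), set as the call begins (left out, the last holds). The fingers move at their own pace and stop on an object; "grip_force" is the grip in N (left out, the last holds). Time passes only in rows, so rows that repeat a pose let the fingers close. It gives the time, the measured TCP pose, the force and the opening at its end, in the units of the state.
- ctrl.sense(): the state, without advancing time (a new reading comes with each control period).
- read_camera(name): name is "scene" or "side" or "wrist"; returns the picture (384x512x3 uint8, blue, green, red); there is no depth.
- camera_params(name): a dict with "fx", "fy", "cx", "cy" (pixels), "camera_from_world" (4x4, takes a point from world to camera coordinates). Camera axes: x right, y down, z forward; pixel columns grow to the right and rows downward; lengths in mm; the calibration is good to about 2 mm. The wrist camera is an equidistant fisheye: a pixel r from the principal point sees the ray r / f radians off the axis. A picture is of the moment at which its call begins: read the wrist's pose just before it. camera_params takes no time and is no camera call; for the wrist camera it gives the pose at the moment of the call.
- ctrl.close_job(): hands the job in, once; it reports no verdict.
The state is a dict: "time_s": time; "qpos": joint angles; "qd": joint speeds; "effort": joint torques, N m; "position": TCP position; "tcp_rot": TCP orientation; "contact_force": force on the tool from outside, world axes, zero at the start; "ft_torque": the same for the moment, N m; "grip_width": opening from 0.0 (shut) to 1.0 (fully open).
Only numpy, scipy, OpenCV 4.12 (cv2) and the standard library are available. Lean on these libraries where they do the work, as an engineer would, in place of code of your own. Each camera call takes 0.05 s, during which the arm holds its last target. There are 200 camera calls.

## Working session

There is one attempt and no reset: what is moved stays moved. The work goes in short steps, Python scripts to look and compute and a tool call to move; the robot and the scene stay as the last step left them, time stands still between calls to the robot, and variables do not carry over. Pictures are saved under pics/ and viewed, about 8 in all and at most 12, crops included, and the job is handed in when it is done.

Besides the shell and the picture viewer there is one more tool, called after "Emit:" by a JSON object that holds its "method" and its "body", one argument or row to a line. carry_out: Moves the arm, as the interface text tells. Its arguments: {"type":"object","properties":{"increments":{"type":"array"},"hand":{"type":"number"},"grip_force":{"type":"number"}},"required":["increments"]}

```bash
mkdir -p pics; cat > h.py <<'E'
import numpy as np, cv2
from scipy.spatial.transform import Rotation as R
from rig import ctrl, read_camera, camera_params
def tool_rot(s=None):
    s=s or ctrl.sense(); q=s["tcp_rot"]; return R.from_quat([q[1],q[2],q[3],q[0]]).as_matrix()
def pix2w(P,uv,z,fish=False):
    T=np.array(P["camera_from_world"]); Rm=T[:3,:3]; c=-Rm.T@T[:3,3]; out=[]
    for (u,v),zz in zip(uv,np.broadcast_to(z,len(uv))):
        a=np.array([(u-P["cx"])/P["fx"],(v-P["cy"])/P["fy"]])
        if fish:
            th=np.linalg.norm(a); d=np.r_[a/max(th,1e-9)*np.sin(th),np.cos(th)]
        else: d=np.r_[a,1]
        d=Rm.T@d; out.append(c+d*(zz-c[2])/d[2])
    return np.array(out)
def w2pix(P,X,fish=False):
    T=np.array(P["camera_from_world"]); p=np.atleast_2d(X)@T[:3,:3].T+T[:3,3]
    if fish:
        r=np.linalg.norm(p[:,:2],axis=1); th=np.arctan2(r,p[:,2]); a=p[:,:2]/r[:,None]*th[:,None]
    else: a=p[:,:2]/p[:,2:]
    return a*[P["fx"],P["fy"]]+[P["cx"],P["cy"]]
E
python3 - <<'E'
from h import *
s=ctrl.sense(); print(s); print(tool_rot(s).round(3))
for n in ["scene","side","wrist"]:
    P=camera_params(n); im=read_camera(n); cv2.imwrite(f"pics/{n}0.png",im)
    T=np.array(P["camera_from_world"]); print(n,P["fx"],P["cx"],P["cy"],(-T[:3,:3].T@T[:3,3]).round(),T[:3,:3].round(2).tolist())
a=[cv2.imread(f"pics/{n}0.png") for n in ["scene","side"]]
cv2.imwrite("pics/a.png",cv2.resize(a[0],(800,600)))
E
```

```text
{'time_s': 0.0, 'qpos': array([ 1.14848442,  0.42674988,  0.07383069,  1.60659697, -0.03406711,
        1.11083714, -0.06708715]), 'qd': array([-0.0005099 ,  0.00038113, -0.00089529, -0.00072816, -0.00081829,
        0.00040438,  0.00019843]), 'effort': array([ 5.48077321e-05, -9.35819077e+01,  3.66717651e+00, -4.54201913e+01,
       -4.88056708e-02,  2.02685228e-02,  1.36615377e-04]), 'position': array([ 181.72232172, -649.61116865,  204.76754574]), 'tcp_rot': array([-6.49341647e-04,  9.90709918e-01,  1.35990495e-01, -1.50022409e-04]), 'contact_force': array([-0.33449184, -1.37573245, -0.99402115]), 'ft_torque': array([-0.02621545, -0.00909065,  0.03549632]), 'grip_width': 0.9998677180873494}
[[ 0.963  0.269 -0.   ]
 [ 0.269 -0.963  0.001]
 [-0.    -0.001 -1.   ]]
scene 350.52306236824336 259.5913042357177 193.10266528367262 [230. 419. 538.] [[-0.87, -0.49, 0.02], [-0.3, 0.5, -0.81], [0.38, -0.72, -0.58]]
side 479.1155173927105 249.41014728474843 196.4678634287723 [448. 688. 467.] [[-0.99, -0.1, -0.02], [-0.03, 0.41, -0.91], [0.1, -0.91, -0.41]]
wrist 297.3186396354542 254.32157340220587 195.16131784960447 [ 248. -632.  384.] [[0.27, -0.96, -0.0], [-0.94, -0.26, 0.24], [-0.23, -0.06, -0.97]]
```

View pics/a.png

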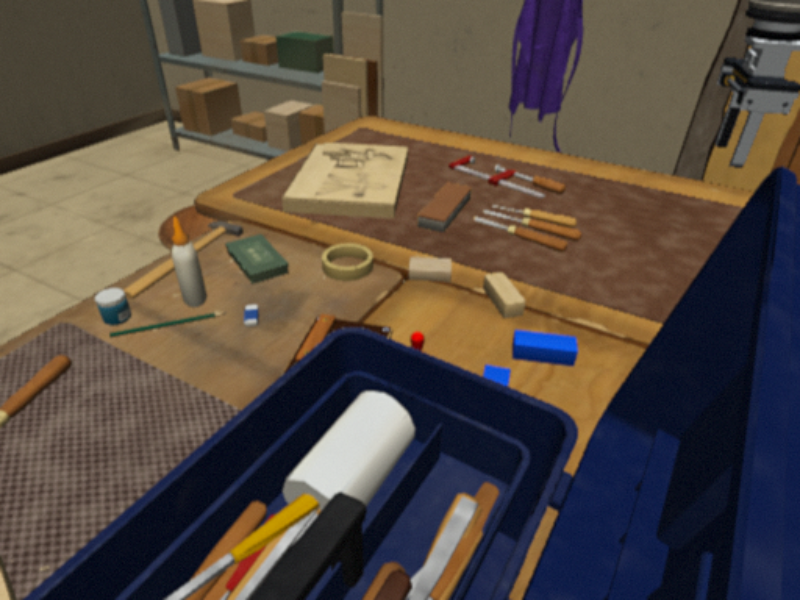

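The scene view shows the jig mostly hidden behind a tool box. The red knob is at about (417,340), the short offcut at (430,268), the blank at (503,293), the tape at (347,260) and the eraser at (251,315). Next I'll view the side camera.

```bash
python3 - <<'E'
from h import *
cv2.imwrite("pics/b.png",cv2.resize(cv2.imread("pics/side0.png"),(800,600),interpolation=cv2.INTER_CUBIC))
P=camera_params("scene")
print(pix2w(P,[(417*.64,338*.64),(430*.64,268*.64),(503*.64,293*.64)],[55,22,30]).round())
E
```

```text
[[ 491. -106.   55.]
 [ 580. -325.   22.]
 [ 437. -307.   30.]]
```

View pics/b.png

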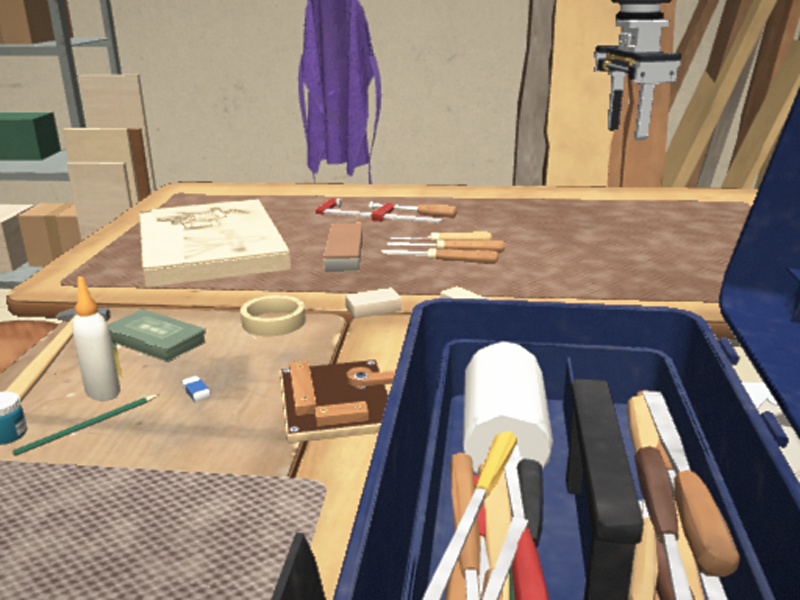

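The side view shows the jig with the fence at upper left (300,385), running towards the end stop (340,412) nearer this camera. So jig x is roughly world +x. The bench between the jig and the arm is clear. I'll move above it for a look with the wrist camera.

Emit:
{"method": "carry_out", "body": {
  "increments": [
    {"slide": [0.21, -0.165, -0.06], "twist": 0},
    {"slide": [0.21, -0.165, -0.06], "twist": 0},
    {"slide": [0.21, -0.165, -0.06], "twist": 0},
    {"slide": [0.21, -0.165, -0.06], "twist": 0},
    {"slide": [0.24, -0.19, -0.06], "twist": 0}
  ],
  "hand": -1
}}

```text
time_s: 0.78
position: [362.9, -400.8, 266.3]
tcp_rot: [0.0, 0.991, 0.136, 0.0]
contact_force: [1.4, 0.6, -0.2]
grip_width: 1.001
```

Emit:
{"method": "carry_out", "body": {
  "increments": [
    {"slide": [0.19, -0.13, 0], "twist": 0},
    {"slide": [0.19, -0.13, 0], "twist": 0},
    {"slide": [0.19, -0.13, 0], "twist": 0},
    {"slide": [0.19, -0.13, 0], "twist": 0},
    {"slide": [0.19, -0.13, 0], "twist": 0}
  ]
}}

```text
time_s: 1.4
position: [511.5, -222.7, 265.2]
tcp_rot: [-0.001, 0.99, 0.139, 0.0]
contact_force: [-0.0, -0.4, 0.6]
grip_width: 1.0
```

```bash
python3 - <<'E'
from h import *
s=ctrl.sense(); P=camera_params("wrist"); im=read_camera("wrist"); print(s["time_s"],s["position"],s["contact_force"])
np.save("P1.npy",P,allow_pickle=True); cv2.imwrite("pics/w1raw.png",im)
cv2.imwrite("pics/w1.png",cv2.resize(im,(800,600),interpolation=cv2.INTER_CUBIC))
E
```

```text
1.4 [ 511.48948953 -222.73684063  265.1822832 ] [-0.01752603 -0.37110003  0.63366639]
```

View pics/w1.png

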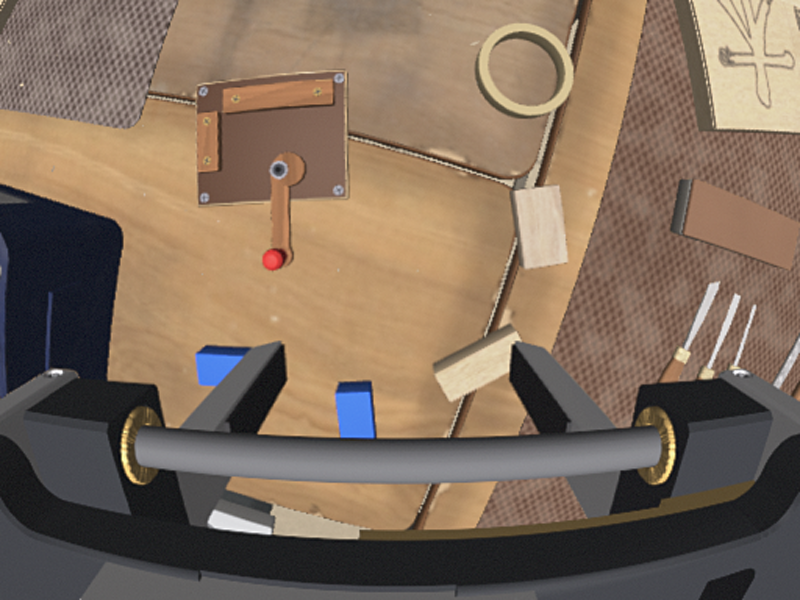

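The wrist view shows the jig (fence at (280,97), end stop at (207,142), pivot at (279,169), knob at (273,259)). The blank is at (475,362), partly behind a finger, and the offcut is at (540,227). I'll enlarge the jig and the blank.

```bash
python3 - <<'E'
from h import *
im=cv2.imread("pics/w1raw.png")
a=cv2.resize(im[35:185,115:235],(480,600),interpolation=cv2.INTER_CUBIC)   # x4
b=cv2.resize(im[200:265,265:345],(320,260),interpolation=cv2.INTER_CUBIC)  # x4
c=np.zeros((600,800,3),np.uint8); c[:,:480]=a; c[:260,480:]=b
cv2.imwrite("pics/w1c.png",c)
E
```

```text
(no output)
```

View pics/w1c.png

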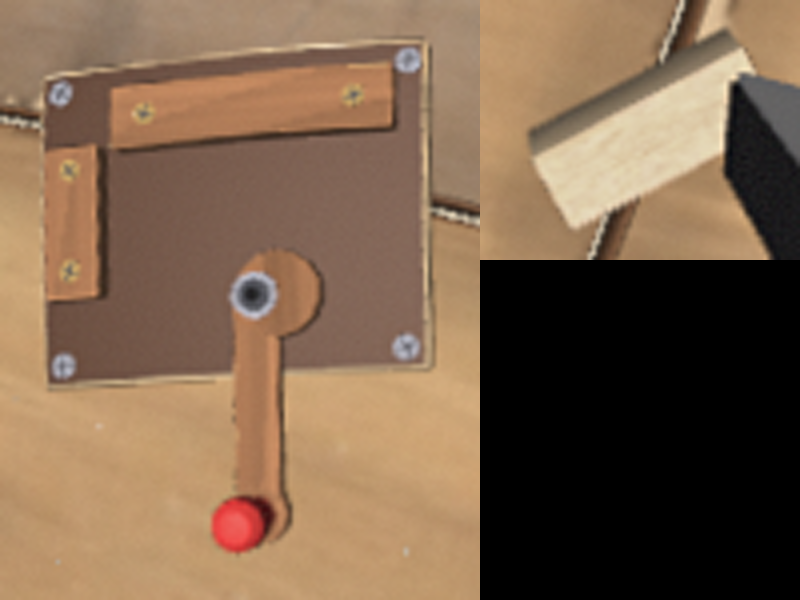

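```bash
cat > fit.py <<'E'
from h import *
def fit(J,W):
    J=np.array(J,float);W=np.array(W,float); jc,wc=J.mean(0),W.mean(0)
    a=J-jc;b=W-wc; th=np.arctan2((a[:,0]*b[:,1]-a[:,1]*b[:,0]).sum(),(a*b).sum())
    c,s=np.cos(th),np.sin(th);Rm=np.array([[c,-s],[s,c]]); t=wc-Rm@jc
    return th,t,Rm,(W-(J@Rm.T+t))
E
python3 - <<'E'
from fit import *
P=np.load("P1.npy",allow_pickle=True).item()
uv=lambda p,o:[((x+.5)/4-.5+o[0],(y+.5)/4-.5+o[1]) for x,y in p]
pts=[(45,79),(426,43),(428,366),(50,383),(112,148),(394,128),(253,294)]
J=[(54,75),(54,-77),(-71,-77),(-71,75),(17.5,40),(17.5,-66),(-41.1,-15)]
W=pix2w(P,uv(pts,(115,35)),[12]*4+[26]*2+[27.4],True)[:,:2]
th,t,Rm,res=fit(J,W); print("jig",th,t,"\n",res.round(1))
print("pivot",Rm@[-41.1,-15]+t,"knob seen",pix2w(P,uv([(236,524)],(115,35)),59,True))
a=np.radians(-176); print("knob calc",Rm@(np.array([-41.1,-15])+80*np.array([np.cos(a),np.sin(a)]))+t)
B=pix2w(P,uv([(531-480,156),(741-480,72),(577-480,229),(529-480,135),(727-480,30)],(265,200)),[30,30,30,0,0],True)
print(B.round(1)); 
# order: corner A top, B top, C top; blank x across, y long
Jb=[(17.5,45),(17.5,-45),(-17.5,45),(17.5,45),(17.5,-45)]
th2,t2,R2,r2=fit(Jb,B[:,:2]); print("blank",th2,t2,"\n",r2.round(1))
print(tool_rot().round(3), ctrl.sense()["position"])
S=camera_params("scene"); print("scene px of knob x1.5625", w2pix(S,np.r_[Rm@(np.array([-41.1,-15])+80*np.array([np.cos(a),np.sin(a)]))+t,55])*1.5625)
E
```

```text
jig 0.28452654817688267 [607.24207105 -66.60635076] 
 [[-1.8 -1.5]
 [-2.5  0.9]
 [ 1.5  2. ]
 [ 3.  -1.5]
 [ 0.3 -0.4]
 [-0.7  0.1]
 [ 0.1  0.3]]
pivot [572.00505653 -92.54016668] knob seen [[ 496.74635325 -113.98472351   59.        ]]
knob calc [ 496.97499318 -120.29786097]
[[ 425.5 -282.9   30. ]
 [ 478.5 -349.4   30. ]
 [ 401.1 -309.3   30. ]
 [ 423.  -285.1    0. ]
 [ 486.3 -348.3    0. ]]
blank 0.740958581054193 [ 441.19358165 -328.72498968] 
 [[ 1.8  0.8]
 [-6.   0.7]
 [ 3.2 -2. ]
 [-0.8 -1.4]
 [ 1.8  1.8]]
[[ 0.962  0.272 -0.   ]
 [ 0.272 -0.962  0.   ]
 [-0.    -0.001 -1.   ]] [ 510.22842042 -224.85636018  265.14897528]
scene px of knob x1.5625 [[417.94158809 331.04592005]]
```

Emit:
{"method": "carry_out", "body": {
  "increments": [
    {"slide": [-0.095, 0.081, 0.1], "twist": 0.9},
    {"slide": [-0.095, 0.081, 0.1], "twist": 0.9},
    {"slide": [-0.095, 0.081, 0.1], "twist": 0.9},
    {"slide": [-0.095, 0.081, 0.1], "twist": 0.9},
    {"slide": [-0.095, 0.081, 0.1], "twist": 0.9}
  ]
}}

```text
time_s: 2.08
position: [438.4, -331.1, 165.1]
tcp_rot: [0.0, 0.95, -0.313, -0.0]
contact_force: [-0.1, -0.3, -0.5]
grip_width: 1.004
```

Emit:
{"method": "carry_out", "body": {
  "increments": [
    {"slide": [0, 0, 0.04], "twist": 0.205},
    {"slide": [0, 0, 0.04], "twist": 0.205},
    {"slide": [0, 0, 0.04], "twist": 0.205},
    {"slide": [0, 0, 0.04], "twist": 0.205}
  ]
}}

```text
time_s: 2.58
position: [440.5, -330.2, 126.7]
tcp_rot: [0.0, 0.915, -0.403, 0.001]
contact_force: [-0.3, 0.6, 0.1]
grip_width: 0.998
```

```bash
python3 - <<'E'
from h import *
s=ctrl.sense(); P=camera_params("wrist"); im=read_camera("wrist"); print(s["time_s"],s["position"],s["contact_force"]);print(tool_rot(s).round(3))
np.save("P2.npy",P,allow_pickle=True); cv2.imwrite("pics/w2raw.png",im)
cv2.imwrite("pics/w2.png",cv2.resize(im,(800,600),interpolation=cv2.INTER_CUBIC))
P1=np.load("P1.npy",allow_pickle=True).item()
print("box corner",pix2w(P1,[(120*.64,235*.64)]*2,[0,120],True).round(), "blue",pix2w(P1,[(355*.64,400*.64)],[20],True).round())
E
```

```text
2.575 [ 440.45087607 -330.20298754  126.73524112] [-0.32017456  0.62381195  0.10184683]
[[ 0.675 -0.738  0.001]
 [-0.738 -0.675 -0.001]
 [ 0.002 -0.001 -1.   ]]
box corner [[466.  79.  -0.]
 [496.   2. 120.]] blue [[ 372. -218.   20.]]
```

View pics/w2.png

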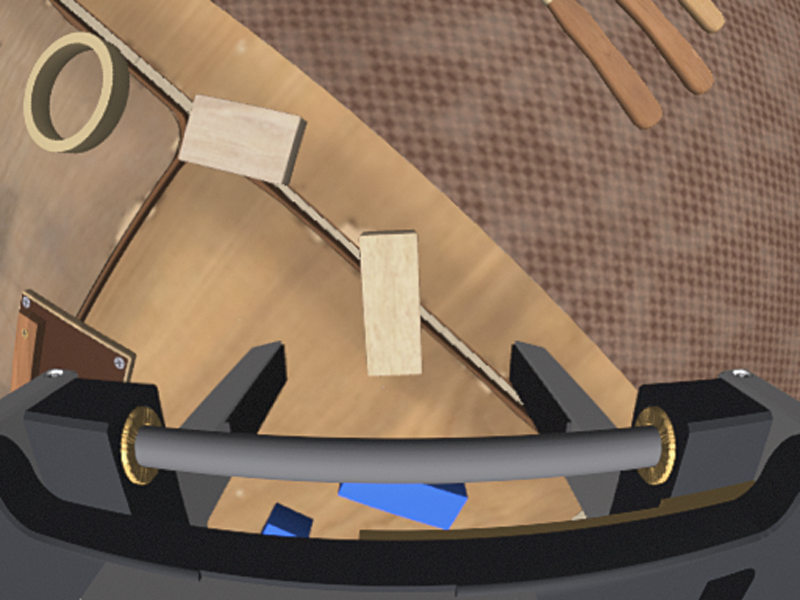

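The wrist view shows the blank square between the fingers, with top corners at (361,238), (416,235), (421,373) and (369,376). The offcut at (243,138) is well clear.

```bash
python3 - <<'E'
from fit import *
P=np.load("P2.npy",allow_pickle=True).item(); s=ctrl.sense()
B=pix2w(P,[(x*.64,y*.64) for x,y in [(361,238),(416,235),(421,373),(369,376)]],30,True)[:,:2]
Rt=tool_rot(s); d=np.c_[B,[30]*4]-s["position"]; print((d@Rt).round(1), s["position"])
J=[(17.5,-45),(-17.5,-45),(-17.5,45),(17.5,45)]
th,t,R2,r=fit(J,B);print(th,t,r.round(1)); print("centre in tool",((np.r_[t,30]-s["position"])@Rt).round(1))
E
```

```text
[[ 42.3 -22.2  96.7]
 [ 44.1  10.6  96.7]
 [-43.6  14.7  96.6]
 [-45.7 -18.6  96.6]] [ 440.455871   -330.11242445  126.63602344]
0.786134909382617 [ 442.98418489 -327.04424286] [[-1.7  0. ]
 [ 0.1  1.3]
 [ 1.6 -0.3]
 [ 0.  -1. ]]
centre in tool [-0.7 -3.9 96.6]
```

Emit:
{"method": "carry_out", "body": {
  "increments": [
    {"slide": [-0.001, -0.004, 0.06], "twist": -0.045},
    {"slide": [-0.001, -0.004, 0.1], "twist": -0.045},
    {"slide": [-0.001, -0.004, 0.109], "twist": -0.045},
    {"slide": [-0.001, -0.004, 0.109], "twist": -0.045},
    {"slide": [-0.001, -0.004, 0.109], "twist": -0.045}
  ]
}}

```text
time_s: 3.25
position: [443.4, -326.8, 18.2]
tcp_rot: [0.0, 0.924, -0.383, 0.001]
contact_force: [0.3, -0.4, -0.3]
grip_width: 0.998
```

Emit:
{"method": "carry_out", "body": {
  "increments": [
    {"slide": [0, 0, 0], "twist": 0},
    {"slide": [0, 0, 0], "twist": 0},
    {"slide": [0, 0, 0], "twist": 0},
    {"slide": [0, 0, 0], "twist": 0},
    {"slide": [0, 0, 0], "twist": 0}
  ],
  "hand": 1,
  "grip_force": 15
}}

```text
time_s: 3.88
position: [442.3, -326.2, 16.5]
tcp_rot: [-0.0, 0.924, -0.384, -0.0]
contact_force: [1.2, -0.6, 0.1]
grip_width: 0.506
```

Emit:
{"method": "carry_out", "body": {
  "increments": [
    {"slide": [0, 0, -0.02], "twist": 0},
    {"slide": [0, 0, -0.08], "twist": 0},
    {"slide": [0, 0, -0.1], "twist": 0},
    {"slide": [0, 0, -0.1], "twist": 0}
  ]
}}

```text
time_s: 4.38
position: [443.2, -326.7, 118.1]
tcp_rot: [0.0, 0.924, -0.384, 0.002]
contact_force: [0.3, 0.4, -0.4]
grip_width: 0.076
```

```bash
python3 - <<'E'
from h import *
s=ctrl.sense(); P=camera_params("wrist"); im=read_camera("wrist"); print(s["time_s"],s["position"],s["contact_force"],s["grip_width"],s["qpos"]);print(tool_rot(s).round(3))
np.save("P3.npy",P,allow_pickle=True); cv2.imwrite("pics/w3raw.png",im)
cv2.imwrite("pics/w3.png",cv2.resize(im[100:340,96:416],(800,600),interpolation=cv2.INTER_CUBIC))
E
```

```text
4.375 [ 443.18201264 -326.69199231  118.06626378] [ 0.27146343  0.38468844 -0.44615023] 0.07627850663315576 [ 0.5251436   0.3223913  -0.00823589  1.97095861  0.00345146  0.84522544
 -1.84309934]
[[ 0.706 -0.708  0.003]
 [-0.708 -0.706 -0.001]
 [ 0.003 -0.001 -1.   ]]
```

View pics/w3.png

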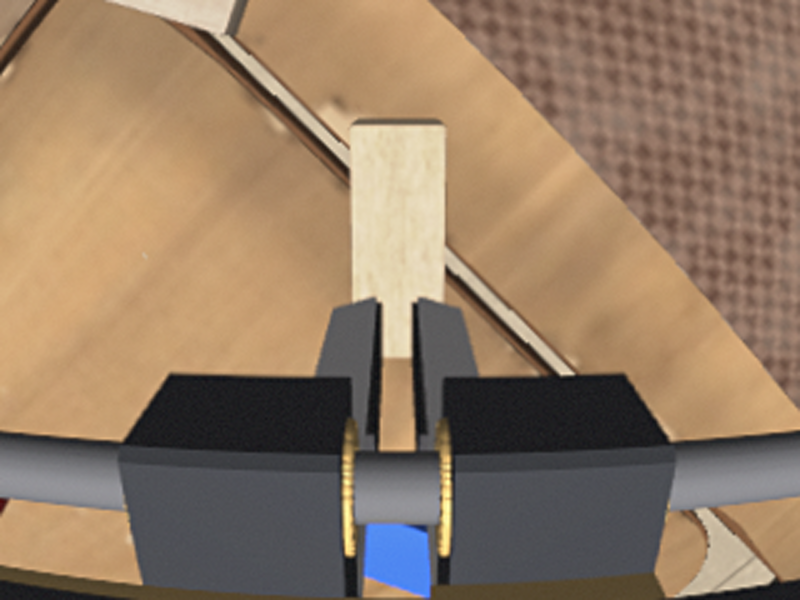

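The fingers were still closing (about 0.8 mm per 10 ms) when I lifted. The blank stayed on the bench between them, unmoved. I'll open again and regrasp with more closing time.

Emit:
{"method": "carry_out", "body": {
  "increments": [
    {"slide": [0, 0, 0], "twist": 0},
    {"slide": [0, 0, 0], "twist": 0},
    {"slide": [0, 0, 0], "twist": 0},
    {"slide": [0, 0, 0], "twist": 0},
    {"slide": [0, 0, 0], "twist": 0}
  ],
  "hand": -0.4
}}

```text
time_s: 5.05
position: [442.3, -326.2, 116.4]
tcp_rot: [-0.0, 0.924, -0.384, -0.0]
contact_force: [0.5, 1.0, 0.2]
grip_width: 0.532
```

Emit:
{"method": "carry_out", "body": {
  "increments": [
    {"slide": [0, 0, 0], "twist": 0},
    {"slide": [0, 0, 0], "twist": 0},
    {"slide": [0, 0, 0], "twist": 0},
    {"slide": [0, 0, 0], "twist": 0}
  ]
}}

```text
time_s: 5.55
position: [442.3, -326.2, 116.5]
tcp_rot: [-0.0, 0.924, -0.384, 0.0]
contact_force: [0.1, 0.1, 0.5]
grip_width: 0.7
```

Emit:
{"method": "carry_out", "body": {
  "increments": [
    {"slide": [0, 0, 0.05], "twist": 0},
    {"slide": [0, 0, 0.09], "twist": 0},
    {"slide": [0, 0, 0.1], "twist": 0},
    {"slide": [0, 0, 0.1], "twist": 0}
  ]
}}

```text
time_s: 6.05
position: [442.4, -326.2, 16.7]
tcp_rot: [-0.0, 0.924, -0.384, -0.0]
contact_force: [1.0, -0.5, 1.0]
grip_width: 0.7
```

Emit:
{"method": "carry_out", "body": {
  "increments": [
    {"slide": [0, 0, 0], "twist": 0},
    {"slide": [0, 0, 0], "twist": 0},
    {"slide": [0, 0, 0], "twist": 0},
    {"slide": [0, 0, 0], "twist": 0},
    {"slide": [0, 0, 0], "twist": 0}
  ],
  "hand": 1,
  "grip_force": 15
}}

```text
time_s: 6.68
position: [442.6, -326.3, 17.0]
tcp_rot: [0.0, 0.924, -0.384, 0.0]
contact_force: [-0.6, 1.1, 8.2]
grip_width: 0.374
```

Emit:
{"method": "carry_out", "body": {
  "increments": [
    {"slide": [0, 0, 0], "twist": 0},
    {"slide": [0, 0, 0], "twist": 0},
    {"slide": [0, 0, 0], "twist": 0},
    {"slide": [0, 0, 0], "twist": 0}
  ]
}}

```text
time_s: 7.18
position: [442.6, -326.3, 17.0]
tcp_rot: [0.0, 0.924, -0.384, 0.0]
contact_force: [-1.2, 1.2, 7.4]
grip_width: 0.368
```

Gripped at 34.6 mm. Next I'll compute the carry, aiming 4 mm short of the fence and 5 mm short of the stop.

```bash
python3 - <<'E'
from h import *
s=ctrl.sense(); Rt=tool_rot(s); th=.2845; c,n=np.cos(th),np.sin(th)
tgt=np.array([607.2,-66.6])+np.array([[c,-n],[n,c]])@[-4,-5]
print(tgt,(np.r_[tgt,120]-s["position"])@Rt, np.arctan2(Rt[1,0],Rt[0,0]))
E
```

```text
[604.76417948 -72.5217209 ] [ -65.32478539 -294.02259623 -102.93625931] -0.7872684624436173
```

Emit:
{"method": "carry_out", "body": {
  "increments": [
    {"slide": [0, 0, -0.03], "twist": 0},
    {"slide": [0, 0, -0.08], "twist": 0},
    {"slide": [0, 0, -0.1], "twist": 0},
    {"slide": [0, 0, -0.103], "twist": 0}
  ]
}}

```text
time_s: 7.68
position: [443.0, -326.6, 120.8]
tcp_rot: [0.0, 0.924, -0.384, 0.001]
contact_force: [-0.5, -0.8, -0.6]
grip_width: 0.373
```

Emit:
{"method": "carry_out", "body": {
  "increments": [
    {"slide": [-0.008, -0.037, 0], "twist": 0.06},
    {"slide": [-0.018, -0.082, 0], "twist": 0.14},
    {"slide": [-0.029, -0.13, 0], "twist": 0.22},
    {"slide": [-0.04, -0.18, 0], "twist": 0.3},
    {"slide": [-0.051, -0.23, 0], "twist": 0.39}
  ]
}}

```text
time_s: 8.3
position: [569.4, -126.2, 118.1]
tcp_rot: [0.0, 0.831, -0.556, -0.001]
contact_force: [0.6, -0.1, -0.8]
grip_width: 0.372
```

```bash
python3 - <<'E'
from h import *
s=ctrl.sense(); Rt=tool_rot(s)
print((np.array([604.8,-72.5,120])-s["position"])@Rt, np.arctan2(Rt[1,0],Rt[0,0]),s["position"])
E
```

```text
[-36.14824426 -53.21215507  -1.91787557] -1.1802141863504338 [ 569.35483706 -126.18473773  118.13007586]
```

Emit:
{"method": "carry_out", "body": {
  "increments": [
    {"slide": [-0.018, -0.026, 0], "twist": 0.05},
    {"slide": [-0.036, -0.05, 0], "twist": 0.106},
    {"slide": [-0.036, -0.05, 0], "twist": 0.106},
    {"slide": [-0.036, -0.05, 0], "twist": 0.106}
  ]
}}

```text
time_s: 8.8
position: [601.3, -74.2, 118.1]
tcp_rot: [0.001, 0.802, -0.598, -0.001]
contact_force: [0.2, -0.1, -0.9]
grip_width: 0.37
```

```bash
python3 - <<'E'
from h import *
s=ctrl.sense(); Rt=tool_rot(s)
P=camera_params("wrist"); im=read_camera("wrist")
print((np.array([604.8,-72.5,120])-s["position"])@Rt, np.arctan2(Rt[1,0],Rt[0,0]),s["position"])
np.save("P4.npy",P,allow_pickle=True); cv2.imwrite("pics/w4raw.png",im)
cv2.imwrite("pics/w4.png",cv2.resize(im[60:360,56:456],(800,600),interpolation=cv2.INTER_CUBIC))
E
```

```text
[-0.59799382 -3.86433167 -1.90959829] -1.2811589868990303 [601.26372332 -74.17793148 118.09828639]
```

View pics/w4.png

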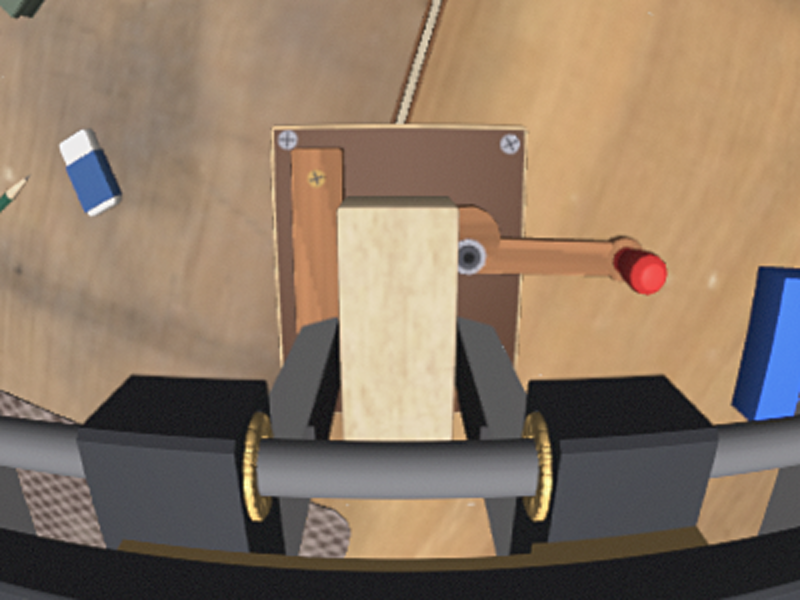

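The wrist view shows the held blank, square in the grip with its top end at (338..458,207). The jig base is under it with its far corners at (273,128) and (526,127), the fence corner at (342,149), the pivot at (469,257) and the knob at (649,274).

```bash
python3 - <<'E'
from fit import *
P=np.load("P4.npy",allow_pickle=True).item(); s=ctrl.sense()
uv=lambda p:[(x/2+56-.25,y/2+60-.25) for x,y in p]
px=[(273,128),(526,127),(342,149),(292,149),(469,257)]
J=[(54,-77),(-71,-77),(17.5,-66),(41.5,-66),(-41.1,-15)]
W=pix2w(P,uv(px),[12,12,26,26,27.4],True)[:,:2]
th,t,Rm,r=fit(J,W); print(th,t,r.round(1))
k=pix2w(P,uv([(650,274)]),57,True)[0,:2]; print("knob jig",Rm.T@(k-t),k)
b=pix2w(P,uv([(339,208),(458,207)]),131,True); print("blank end in tool",(b-s["position"])@tool_rot(s), s["position"])
# predicted end of fence far edge/w1 fit
print("blank centre jig", Rm.T@(s["position"][:2]-t), "yaw tool vs", np.arctan2(*tool_rot(s)[[1,0],0])+np.pi/2)
E
```

```text
0.2930145540938486 [606.50754063 -65.59987839] [[-1.6  0.1]
 [ 1.2  0.7]
 [ 0.3  0.2]
 [-0.5 -0.5]
 [ 0.5 -0.5]]
knob jig [-119.52568762  -14.4709965 ] [ 496.25613295 -113.97783664]
blank end in tool [[ 45.22539421 -17.58364937 -12.67540936]
 [ 45.55438689  16.10873263 -12.61367235]] [601.0684367  -74.98156375 118.35572554]
blank centre jig [-7.91707799 -7.41078591] yaw tool vs 0.2888451293339247
```

Emit:
{"method": "carry_out", "body": {
  "increments": [
    {"slide": [-0.002, -0.0045, 0.04], "twist": -0.003},
    {"slide": [-0.002, -0.0045, 0.075], "twist": -0.003},
    {"slide": [-0.002, -0.0045, 0.083], "twist": -0.003},
    {"slide": [-0.002, -0.0045, 0.083], "twist": -0.003},
    {"slide": [-0.002, -0.0045, 0.083], "twist": -0.003}
  ]
}}

```text
time_s: 9.48
position: [606.2, -72.5, 37.8]
tcp_rot: [-0.001, 0.802, -0.597, 0.001]
contact_force: [-0.4, 0.5, -0.4]
grip_width: 0.371
```

Emit:
{"method": "carry_out", "body": {
  "increments": [
    {"slide": [0, 0, 0.002], "twist": 0},
    {"slide": [0, 0, 0.004], "twist": 0},
    {"slide": [0, 0, 0.005], "twist": 0},
    {"slide": [0, 0, 0.005], "twist": 0}
  ]
}}

```text
time_s: 9.98
position: [605.4, -72.1, 31.5]
tcp_rot: [-0.0, 0.802, -0.597, -0.0]
contact_force: [-1.2, 0.1, -1.4]
grip_width: 0.37
```

```bash
cat > j.py <<'E'
from h import *
th=.289;Rj=np.array([[np.cos(th),-np.sin(th)],[np.sin(th),np.cos(th)]]);tj=np.array([606.7,-65.9])
s=ctrl.sense(); Rt=tool_rot(s)
print(s["time_s"],"jig xy",(Rj.T@(s["position"][:2]-tj)).round(1),"z",s["position"][2].round(1),"F jig",(Rj.T@s["contact_force"][:2]).round(1),s["contact_force"][2].round(1),"w",(s["grip_width"]*94).round(1),"tool x in jig deg",np.degrees(np.arctan2(Rt[1,0],Rt[0,0])-th).round(1))
E
python3 j.py
```

```text
Traceback (most recent call last):
  File "j.py", line 4, in <module>
    print(s["time_s"],"jig xy",(Rj.T@(s["position"][:2]-tj)).round(1),"z",s["position"][2].round(1),"F jig",(Rj.T@s["contact_force"][:2]).round(1),s["contact_force"][2].round(1),"w",(s["grip_width"]*94).round(1),"tool x in jig deg",np.degrees(np.arctan2(Rt[1,0],Rt[0,0])-th).round(1))
                                                                                                                                                                                      ^^^^^^^^^^^^^^^^^^^^^^^^^^
AttributeError: 'float' object has no attribute 'round'
```

Emit:
{"method": "carry_out", "body": {
  "increments": [
    {"slide": [0, 0, 0.001], "twist": 0},
    {"slide": [0, 0, 0.002], "twist": 0},
    {"slide": [0, 0, 0.003], "twist": 0},
    {"slide": [0, 0, 0.003], "twist": 0}
  ]
}}

```text
time_s: 10.48
position: [605.4, -72.1, 29.0]
tcp_rot: [-0.0, 0.802, -0.597, -0.0]
contact_force: [-3.2, 0.1, 9.1]
grip_width: 0.371
```

```bash
sed -i 's/(s\["grip_width"\]\*94).round(1)/round(float(s["grip_width"])*94,1)/' j.py; python3 j.py
```

```text
10.475 jig xy [-3.  -5.6] z 29.0 F jig [-3.  1.] 9.1 w 34.9 tool x in jig deg -89.9
```

The blank is resting on the base. I'll now slide it while gripped, first towards the end stop (tool -x) and then to the fence (tool -y), watching the force.

Emit:
{"method": "carry_out", "body": {
  "increments": [
    {"slide": [-0.002, 0, -0.0005], "twist": 0},
    {"slide": [-0.004, 0, -0.0005], "twist": 0},
    {"slide": [-0.005, 0, -0.0005], "twist": 0},
    {"slide": [-0.006, 0, -0.0005], "twist": 0},
    {"slide": [-0.006, 0, -0.0005], "twist": 0}
  ]
}}

```text
time_s: 11.1
position: [603.8, -66.2, 29.0]
tcp_rot: [-0.0, 0.802, -0.597, 0.0]
contact_force: [1.4, -0.9, 2.4]
grip_width: 0.37
```

```bash
python3 j.py
```

```text
11.1 jig xy [-2.9  0.5] z 29.0 F jig [ 1.1 -1.2] 2.4 w 34.8 tool x in jig deg -89.9
```

Emit:
{"method": "carry_out", "body": {
  "increments": [
    {"slide": [0, -0.001, 0], "twist": 0},
    {"slide": [0, -0.002, 0], "twist": 0},
    {"slide": [0, -0.003, 0], "twist": 0},
    {"slide": [0, -0.003, 0], "twist": 0}
  ]
}}

```text
time_s: 11.6
position: [606.0, -65.6, 29.1]
tcp_rot: [0.0, 0.802, -0.597, -0.0]
contact_force: [-4.5, -2.2, 7.6]
grip_width: 0.374
```

```bash
python3 j.py
```

```text
11.6 jig xy [-0.6  0.4] z 29.1 F jig [-5.  -0.8] 7.6 w 35.1 tool x in jig deg -89.9
```

Emit:
{"method": "carry_out", "body": {
  "increments": [
    {"slide": [0, -0.001, 0], "twist": 0},
    {"slide": [0, -0.001, 0], "twist": 0},
    {"slide": [0, -0.001, 0], "twist": 0}
  ]
}}

```text
time_s: 11.98
position: [606.7, -65.4, 29.0]
tcp_rot: [0.0, 0.802, -0.597, -0.001]
contact_force: [-4.3, -1.3, 9.1]
grip_width: 0.372
```

Emit:
{"method": "carry_out", "body": {
  "increments": [
    {"slide": [-0.001, 0, 0], "twist": 0},
    {"slide": [-0.002, 0, 0], "twist": 0},
    {"slide": [-0.002, 0, 0], "twist": 0},
    {"slide": [-0.002, 0, 0], "twist": 0}
  ]
}}

```text
time_s: 12.48
position: [606.5, -64.7, 29.0]
tcp_rot: [0.001, 0.802, -0.598, 0.0]
contact_force: [-3.1, -6.5, 5.0]
grip_width: 0.371
```

```bash
python3 j.py
```

```text
12.475 jig xy [0.2 1.2] z 29.0 F jig [-4.8 -5.4] 5.0 w 34.9 tool x in jig deg -90.0
```

Emit:
{"method": "carry_out", "body": {
  "increments": [
    {"slide": [0, -0.001, 0], "twist": 0},
    {"slide": [0, -0.0015, 0], "twist": 0},
    {"slide": [0, -0.0015, 0], "twist": 0}
  ]
}}

```text
time_s: 12.85
position: [606.5, -64.7, 29.0]
tcp_rot: [0.001, 0.802, -0.598, -0.001]
contact_force: [-10.5, -8.0, 13.4]
grip_width: 0.371
```

```bash
python3 j.py
```

```text
12.85 jig xy [0.2 1.2] z 29.0 F jig [-12.3  -4.7] 13.4 w 34.8 tool x in jig deg -90.0
```

Emit:
{"method": "carry_out", "body": {
  "increments": [
    {"slide": [-0.001, -0.001, 0], "twist": 0},
    {"slide": [-0.001, -0.0015, 0], "twist": 0},
    {"slide": [-0.001, -0.0015, 0], "twist": 0}
  ]
}}

```text
time_s: 13.22
position: [606.5, -64.6, 28.9]
tcp_rot: [0.002, 0.801, -0.598, -0.001]
contact_force: [-16.8, -12.8, 19.2]
grip_width: 0.371
```

```bash
python3 j.py
```

```text
13.225 jig xy [0.2 1.3] z 28.9 F jig [-19.8  -7.5] 19.2 w 34.9 tool x in jig deg -90.0
```

Both stops now resist with no further motion, so the blank is home. I'll relax the push, open slightly and rise.

Emit:
{"method": "carry_out", "body": {
  "increments": [
    {"slide": [0.001, 0.003, -0.0005], "twist": 0},
    {"slide": [0.001, 0.003, -0.0005], "twist": 0}
  ]
}}

```text
time_s: 13.48
position: [606.3, -64.7, 29.3]
tcp_rot: [0.001, 0.802, -0.598, -0.0]
contact_force: [-2.5, -6.4, 0.9]
grip_width: 0.374
```

```bash
python3 j.py
```

```text
13.475 jig xy [-0.   1.3] z 29.3 F jig [-4.3 -5.5] 0.9 w 35.1 tool x in jig deg -90.0
```

Emit:
{"method": "carry_out", "body": {
  "increments": [
    {"slide": [0, 0, 0], "twist": 0},
    {"slide": [0, 0, 0], "twist": 0},
    {"slide": [0, 0, 0], "twist": 0}
  ],
  "hand": 0.12
}}

```text
time_s: 13.85
position: [607.0, -62.9, 29.5]
tcp_rot: [-0.0, 0.802, -0.597, -0.0]
contact_force: [0.0, -0.1, 0.9]
grip_width: 0.437
```

```bash
python3 j.py
```

```text
13.85 jig xy [1.2 2.8] z 29.5 F jig [-0.  -0.1] 0.9 w 41.1 tool x in jig deg -89.9
```

Emit:
{"method": "carry_out", "body": {
  "increments": [
    {"slide": [0, 0, -0.01], "twist": 0},
    {"slide": [0, 0, -0.05], "twist": 0},
    {"slide": [0.05, 0, -0.09], "twist": 0},
    {"slide": [0.09, 0, -0.09], "twist": 0},
    {"slide": [0.09, 0, -0.09], "twist": 0}
  ],
  "hand": 1
}}

```text
time_s: 14.48
position: [633.2, -153.4, 120.9]
tcp_rot: [0.0, 0.801, -0.599, 0.001]
contact_force: [-0.2, 0.7, -0.5]
grip_width: 0.368
```

Emit:
{"method": "carry_out", "body": {
  "increments": [
    {"slide": [0, 0, 0], "twist": 0},
    {"slide": [0, 0, 0], "twist": 0}
  ]
}}

```text
time_s: 14.72
position: [632.6, -148.2, 119.4]
tcp_rot: [-0.0, 0.802, -0.597, -0.0]
contact_force: [0.5, 0.0, -1.6]
grip_width: 0.365
```

```bash
python3 j.py; python3 - <<'E'
from h import *
P=camera_params("wrist"); im=read_camera("wrist"); np.save("P5.npy",P,allow_pickle=True); cv2.imwrite("pics/w5raw.png",im)
T=np.array(P["camera_from_world"])
th=.289;Rj=np.array([[np.cos(th),-np.sin(th)],[np.sin(th),np.cos(th)]]);tj=np.array([606.7,-65.9])
X=[(17.5,45,42),(17.5,-45,42),(-17.5,45,42),(-17.5,-45,42)]
print(w2pix(P,[np.r_[Rj@[x,y]+tj,z] for x,y,z in X],True).round())
sd=read_camera("side"); cv2.imwrite("pics/side5.png",sd)
c=np.zeros((600,800,3),np.uint8)
c[:300]=cv2.resize(sd[220:290,170:350],(800,300),interpolation=cv2.INTER_CUBIC)[:300] if False else 0
a=cv2.resize(im,(512,384)); c[:384,:512]=a
c[384:384+210,:510]=cv2.resize(sd[220:290,170:340],(510,210),interpolation=cv2.INTER_CUBIC)
cv2.imwrite("pics/w5.png",c)
E
```

```text
14.725 jig xy [  1.4 -86.3] z 119.4 F jig [ 0.5 -0.1] -1.6 w 34.3 tool x in jig deg -89.8
[[239. 320.]
 [238. 244.]
 [272. 320.]
 [275. 244.]]
```

View pics/w5.png

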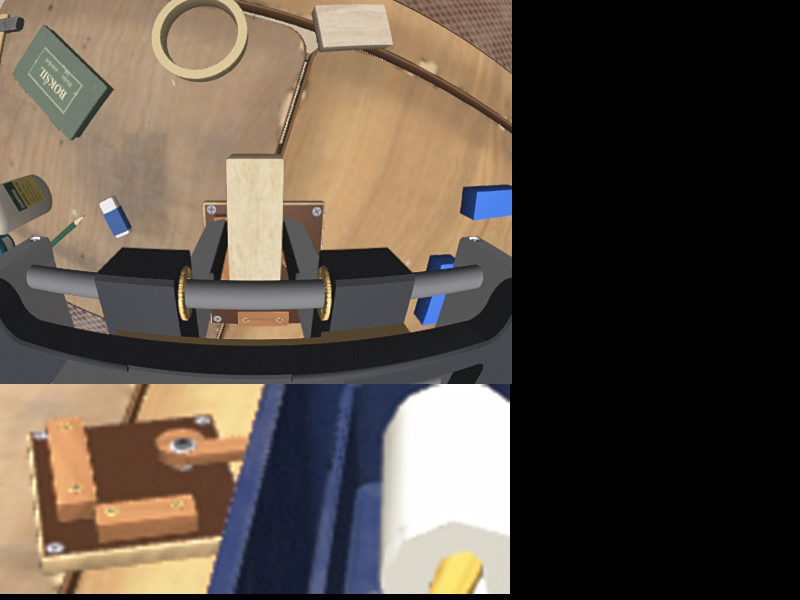

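The side view shows the jig empty, and the wrist view shows the blank still in the fingers. My close command took effect before the rise, so the blank came up with them. I'll put it back and repeat the seating, this time leaving the hand open while rising.

Emit:
{"method": "carry_out", "body": {
  "increments": [
    {"slide": [-0.04, 0.004, 0], "twist": 0},
    {"slide": [-0.085, 0.004, 0], "twist": 0},
    {"slide": [-0.085, 0.004, 0], "twist": 0},
    {"slide": [-0.085, 0.004, 0.04], "twist": 0},
    {"slide": [-0.085, 0.004, 0.075], "twist": 0}
  ],
  "hand": 1
}}

```text
time_s: 15.45
position: [604.9, -69.4, 43.8]
tcp_rot: [-0.0, 0.802, -0.597, 0.0]
contact_force: [0.6, 0.0, -1.3]
grip_width: 0.37
```

Emit:
{"method": "carry_out", "body": {
  "increments": [
    {"slide": [0, 0, 0.006], "twist": 0},
    {"slide": [0, 0, 0.01], "twist": 0},
    {"slide": [0, 0, 0.013], "twist": 0},
    {"slide": [0, 0, 0.015], "twist": 0},
    {"slide": [0, 0, 0.015], "twist": 0}
  ]
}}

```text
time_s: 16.08
position: [604.2, -70.6, 30.8]
tcp_rot: [0.0, 0.802, -0.598, -0.0]
contact_force: [-5.3, -2.1, 8.2]
grip_width: 0.373
```

```bash
python3 j.py
```

```text
16.075 jig xy [-3.7 -3.8] z 30.8 F jig [-5.6 -0.5] 8.2 w 35.0 tool x in jig deg -90.0
```

Emit:
{"method": "carry_out", "body": {
  "increments": [
    {"slide": [-0.002, -0.001, -0.0005], "twist": 0},
    {"slide": [-0.004, -0.002, -0.0005], "twist": 0},
    {"slide": [-0.005, -0.003, -0.0005], "twist": 0},
    {"slide": [-0.006, -0.004, -0.0005], "twist": 0},
    {"slide": [-0.006, -0.004, -0.0005], "twist": 0}
  ]
}}

```text
time_s: 16.7
position: [606.4, -64.5, 30.8]
tcp_rot: [0.001, 0.802, -0.598, 0.0]
contact_force: [-4.7, -9.0, 12.1]
grip_width: 0.37
```

```bash
python3 j.py
```

```text
16.7 jig xy [0.1 1.5] z 30.8 F jig [-7.1 -7.3] 12.1 w 34.8 tool x in jig deg -90.0
```

Emit:
{"method": "carry_out", "body": {
  "increments": [
    {"slide": [-0.001, -0.001, 0], "twist": 0},
    {"slide": [-0.002, -0.002, 0], "twist": 0},
    {"slide": [-0.002, -0.002, 0], "twist": 0}
  ]
}}

```text
time_s: 17.08
position: [606.4, -64.0, 30.6]
tcp_rot: [0.002, 0.801, -0.598, 0.0]
contact_force: [-12.8, -19.0, 17.3]
grip_width: 0.371
```

```bash
python3 j.py
```

```text
17.075 jig xy [0.2 1.9] z 30.6 F jig [-17.7 -14.6] 17.3 w 34.9 tool x in jig deg -90.1
```

Emit:
{"method": "carry_out", "body": {
  "increments": [
    {"slide": [0.002, 0.002, -0.0005], "twist": 0},
    {"slide": [0.002, 0.002, -0.0005], "twist": 0}
  ]
}}

```text
time_s: 17.32
position: [606.3, -64.1, 30.8]
tcp_rot: [0.001, 0.802, -0.598, 0.0]
contact_force: [-3.0, -8.7, 4.3]
grip_width: 0.371
```

Emit:
{"method": "carry_out", "body": {
  "increments": [
    {"slide": [0, 0, 0], "twist": 0},
    {"slide": [0, 0, 0], "twist": 0},
    {"slide": [0, 0, 0], "twist": 0}
  ],
  "hand": 0.12
}}

```text
time_s: 17.7
position: [606.9, -61.9, 30.5]
tcp_rot: [-0.0, 0.802, -0.597, -0.0]
contact_force: [-0.5, 0.5, 0.0]
grip_width: 0.44
```

Emit:
{"method": "carry_out", "body": {
  "increments": [
    {"slide": [0, 0, -0.01], "twist": 0},
    {"slide": [0, 0, -0.05], "twist": 0},
    {"slide": [0.05, 0, -0.09], "twist": 0},
    {"slide": [0.09, 0, -0.09], "twist": 0},
    {"slide": [0.09, 0, -0.09], "twist": 0}
  ]
}}

```text
time_s: 18.32
position: [632.9, -152.3, 121.9]
tcp_rot: [0.0, 0.801, -0.599, 0.001]
contact_force: [-0.9, 0.7, -0.4]
grip_width: 0.44
```

Emit:
{"method": "carry_out", "body": {
  "increments": [
    {"slide": [0, 0, 0], "twist": 0},
    {"slide": [0, 0, 0], "twist": 0},
    {"slide": [0, 0, 0], "twist": 0},
    {"slide": [0, 0, 0], "twist": 0},
    {"slide": [0, 0, 0], "twist": 0}
  ],
  "hand": 1
}}

```text
time_s: 18.95
position: [632.4, -148.4, 120.5]
tcp_rot: [0.0, 0.802, -0.597, -0.0]
contact_force: [-0.4, -0.3, -0.1]
grip_width: 0.003
```

```bash
python3 j.py; python3 - <<'E'
from h import *
P=camera_params("wrist"); im=read_camera("wrist"); np.save("P6.npy",P,allow_pickle=True); cv2.imwrite("pics/w6raw.png",im)
sd=read_camera("side"); cv2.imwrite("pics/side6.png",sd)
c=np.zeros((600,800,3),np.uint8)
c[:384,:512]=im
c[384:384+210,:510]=cv2.resize(sd[220:290,170:340],(510,210),interpolation=cv2.INTER_CUBIC)
cv2.imwrite("pics/w6.png",c)
E
```

```text
18.95 jig xy [  1.2 -86.4] z 120.5 F jig [-0.5 -0.2] -0.1 w 0.3 tool x in jig deg -89.9
```

View pics/w6.png

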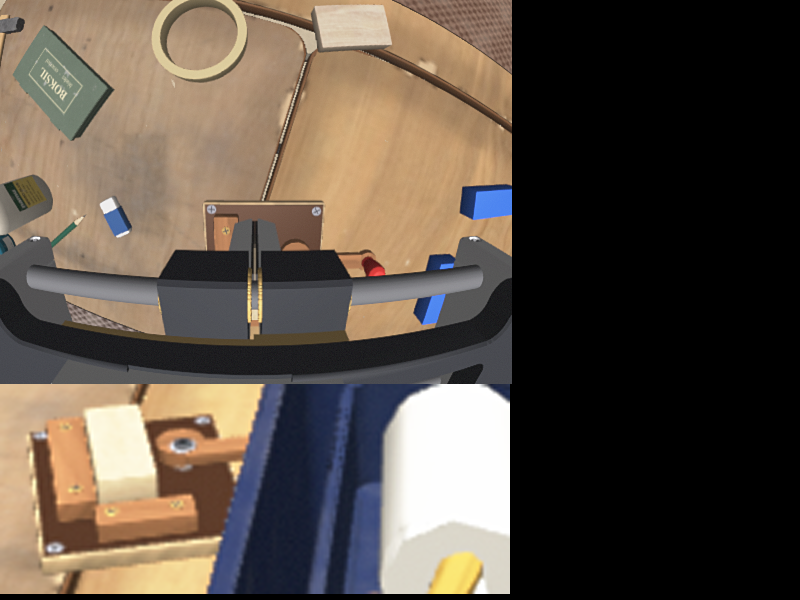

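The side view shows the blank standing in the jig along the fence at (120,450) with its near end at the stop. The hand is empty and shut. For certainty I'll nudge the far end towards the stop with the shut fingers.

Emit:
{"method": "carry_out", "body": {
  "increments": [
    {"slide": [0.002, 0.002, 0.05], "twist": 0},
    {"slide": [0.002, 0.002, 0.09], "twist": 0},
    {"slide": [0.002, 0.002, 0.098], "twist": 0},
    {"slide": [0.002, 0.002, 0.098], "twist": 0}
  ]
}}

```text
time_s: 19.55
position: [631.4, -151.3, 23.0]
tcp_rot: [0.0, 0.802, -0.597, 0.0]
contact_force: [1.5, -0.9, 0.2]
grip_width: -0.0
```

Emit:
{"method": "carry_out", "body": {
  "increments": [
    {"slide": [-0.02, 0, 0], "twist": 0},
    {"slide": [-0.03, 0, 0], "twist": 0},
    {"slide": [-0.033, 0, 0], "twist": 0},
    {"slide": [-0.035, 0, 0], "twist": 0},
    {"slide": [-0.036, 0, 0], "twist": 0}
  ]
}}

```text
time_s: 20.18
position: [622.2, -118.5, 23.6]
tcp_rot: [-0.0, 0.802, -0.598, 0.002]
contact_force: [4.9, -10.1, 2.4]
grip_width: 0.008
```

```bash
python3 j.py
```

```text
20.175 jig xy [ -0.1 -54.8] z 23.6 F jig [  1.8 -11. ] 2.4 w 0.8 tool x in jig deg -90.0
```

Emit:
{"method": "carry_out", "body": {
  "increments": [
    {"slide": [-0.001, 0, 0], "twist": 0},
    {"slide": [-0.002, 0, 0], "twist": 0},
    {"slide": [-0.002, 0, 0], "twist": 0}
  ]
}}

```text
time_s: 20.55
position: [622.1, -118.4, 23.8]
tcp_rot: [0.0, 0.801, -0.598, 0.003]
contact_force: [6.3, -15.4, 2.1]
grip_width: 0.003
```

```bash
python3 j.py
```

```text
20.55 jig xy [ -0.2 -54.7] z 23.8 F jig [  1.7 -16.6] 2.1 w 0.3 tool x in jig deg -90.1
```

The far end is hard against the stop: the force rises from 11 to 17 N with no motion. Next the same check against the fence, pushing the cam-side face at y ≈ +20.

Emit:
{"method": "carry_out", "body": {
  "increments": [
    {"slide": [0.015, 0, 0], "twist": 0},
    {"slide": [0.02, 0, -0.03], "twist": 0},
    {"slide": [0.02, 0, -0.07], "twist": 0},
    {"slide": [0, 0.02, -0.07], "twist": 0},
    {"slide": [-0.04, 0.036, -0.07], "twist": 0}
  ]
}}

```text
time_s: 21.18
position: [573.7, -87.9, 92.9]
tcp_rot: [-0.0, 0.801, -0.598, 0.0]
contact_force: [0.5, 0.0, -0.3]
grip_width: 0.005
```

Emit:
{"method": "carry_out", "body": {
  "increments": [
    {"slide": [-0.032, 0, 0], "twist": 0},
    {"slide": [-0.032, 0, 0], "twist": 0},
    {"slide": [-0.032, 0, 0], "twist": 0}
  ]
}}

```text
time_s: 21.55
position: [565.4, -56.6, 92.7]
tcp_rot: [0.0, 0.802, -0.597, 0.0]
contact_force: [-0.1, -0.6, -0.1]
grip_width: 0.003
```

```bash
python3 j.py
```

```text
21.55 jig xy [-37.   20.7] z 92.7 F jig [-0.3 -0.6] -0.1 w 0.3 tool x in jig deg -89.9
```

Emit:
{"method": "carry_out", "body": {
  "increments": [
    {"slide": [0, 0, 0.045], "twist": 0},
    {"slide": [0, 0, 0.067], "twist": 0},
    {"slide": [0, 0, 0.067], "twist": 0}
  ]
}}

```text
time_s: 21.92
position: [564.2, -57.3, 24.1]
tcp_rot: [0.001, 0.802, -0.598, -0.001]
contact_force: [0.3, 0.4, -0.3]
grip_width: 0.006
```

Emit:
{"method": "carry_out", "body": {
  "increments": [
    {"slide": [0, -0.003, 0], "twist": 0},
    {"slide": [0, -0.006, 0], "twist": 0},
    {"slide": [0, -0.008, 0], "twist": 0},
    {"slide": [0, -0.009, 0], "twist": 0},
    {"slide": [0, -0.009, 0], "twist": 0}
  ]
}}

```text
time_s: 22.55
position: [572.3, -54.1, 25.9]
tcp_rot: [0.001, 0.802, -0.598, -0.001]
contact_force: [-10.5, -4.3, 8.9]
grip_width: 0.002
```

```bash
python3 j.py
```

```text
22.55 jig xy [-29.7  21.1] z 25.9 F jig [-11.3  -1.1] 8.9 w 0.2 tool x in jig deg -89.9
```

The blank is home on both faces. I'll back off, rise and go to the +y side of the knob.

Emit:
{"method": "carry_out", "body": {
  "increments": [
    {"slide": [0, 0.009, 0], "twist": 0},
    {"slide": [0, 0.009, -0.05], "twist": 0},
    {"slide": [0, 0.02, -0.07], "twist": 0},
    {"slide": [0.004, 0.06, -0.07], "twist": 0},
    {"slide": [0.006, 0.092, -0.07], "twist": 0}
  ]
}}

```text
time_s: 23.18
position: [486.4, -85.9, 96.1]
tcp_rot: [-0.001, 0.802, -0.597, 0.0]
contact_force: [0.7, 0.3, 0.4]
grip_width: 0.003
```

Emit:
{"method": "carry_out", "body": {
  "increments": [
    {"slide": [0, 0, 0], "twist": 0},
    {"slide": [0, 0, 0.03], "twist": 0},
    {"slide": [0, 0, 0.058], "twist": 0},
    {"slide": [0, 0, 0.058], "twist": 0},
    {"slide": [0, 0, 0.058], "twist": 0}
  ]
}}

```text
time_s: 23.8
position: [488.1, -85.5, 38.3]
tcp_rot: [-0.0, 0.802, -0.597, 0.0]
contact_force: [-0.4, -0.5, 0.7]
grip_width: 0.007
```

```bash
python3 j.py; cat > arc.py <<'E'
import sys
from j import *
print("q",s["qpos"].round(2))
p=Rj.T@(s["position"][:2]-tj); yaw=np.arctan2(Rt[1,0],Rt[0,0])-th
d=float(sys.argv[3]) if len(sys.argv)>3 else 19
a0=np.array([np.cos(yaw),np.sin(yaw)]); a1=np.array([np.sin(yaw),-np.cos(yaw)])  # tool x,y in jig
for f in np.linspace(float(sys.argv[1]),float(sys.argv[2]),5):
    al=np.radians(-176)+f; u=np.array([np.cos(al),np.sin(al)]); t=np.array([-u[1],u[0]])
    q=np.array([-41.1,-15])+80*u-d*t-p
    tw=-((al+np.pi/2-yaw+np.pi)%(2*np.pi)-np.pi)
    print(round(f,2),"slide",(q@a0).round(1),(q@a1).round(1),"twist",tw.round(3))
E
python3 arc.py 0 0.36
```

```text
23.8 jig xy [-119.3   15. ] z 38.3 F jig [-0.6 -0.3] 0.7 w 0.7 tool x in jig deg -89.9
23.8 jig xy [-119.3   15. ] z 38.3 F jig [-0.6 -0.3] 0.7 w 0.7 tool x in jig deg -89.9
q [-0.27  0.39  0.37  2.16 -0.24  0.63 -2.58]
0.0 slide 16.7 3.0 twist -0.068
0.09 slide 24.0 3.9 twist -0.158
0.18 slide 31.4 4.1 twist -0.248
0.27 slide 38.8 3.7 twist -0.338
0.36 slide 46.1 2.6 twist -0.428
```

Emit:
{"method": "carry_out", "body": {
  "increments": [
    {"slide": [0.01, 0.003, 0.002], "twist": -0.07},
    {"slide": [0.017, 0.003, 0.003], "twist": -0.07},
    {"slide": [0.024, 0.004, 0.003], "twist": -0.16},
    {"slide": [0.031, 0.004, 0.003], "twist": -0.25},
    {"slide": [0.039, 0.004, 0.003], "twist": -0.34}
  ]
}}

```text
time_s: 24.42
position: [495.4, -124.2, 35.3]
tcp_rot: [-0.0, 0.892, -0.452, 0.0]
contact_force: [1.1, 2.2, 0.9]
grip_width: 0.004
```

```bash
python3 arc.py 0.36 0.72
```

```text
24.425 jig xy [-123.3  -24.1] z 35.3 F jig [1.7 1.8] 0.9 w 0.4 tool x in jig deg -70.4
q [-0.11  0.4   0.28  2.12 -0.19  0.63 -2.21]
0.36 slide 7.1 0.9 twist -0.087
0.45 slide 14.4 1.6 twist -0.177
0.54 slide 21.8 1.7 twist -0.267
0.63 slide 29.2 1.1 twist -0.357
0.72 slide 36.5 -0.1 twist -0.447
```

Contact is light (about 2 N), as expected for a knob being swung. I'll carry on along the arc.

Emit:
{"method": "carry_out", "body": {
  "increments": [
    {"slide": [0.007, 0.001, 0], "twist": -0.09},
    {"slide": [0.0145, 0.0015, 0], "twist": -0.18},
    {"slide": [0.022, 0.0015, 0], "twist": -0.27},
    {"slide": [0.029, 0.001, 0], "twist": -0.36},
    {"slide": [0.0365, 0, 0], "twist": -0.45}
  ]
}}

```text
time_s: 25.05
position: [516.7, -153.9, 35.2]
tcp_rot: [-0.0, 0.97, -0.242, 0.0]
contact_force: [-0.3, 1.2, -0.2]
grip_width: 0.008
```

```bash
python3 arc.py 0.81 1.17
```

```text
25.05 jig xy [-111.3  -58.7] z 35.2 F jig [0.  1.2] -0.2 w 0.7 tool x in jig deg -44.6
q [ 0.03  0.43  0.17  2.06 -0.12  0.66 -1.78]
0.81 slide 7.4 1.0 twist -0.087
0.9 slide 14.7 1.7 twist -0.177
0.99 slide 22.1 1.8 twist -0.267
1.08 slide 29.5 1.2 twist -0.357
1.17 slide 36.8 -0.1 twist -0.447
```

Emit:
{"method": "carry_out", "body": {
  "increments": [
    {"slide": [0.0075, 0.001, 0], "twist": -0.09},
    {"slide": [0.0145, 0.0015, 0], "twist": -0.18},
    {"slide": [0.022, 0.0015, 0], "twist": -0.27},
    {"slide": [0.0295, 0.001, 0], "twist": -0.36},
    {"slide": [0.037, 0, 0], "twist": -0.45}
  ]
}}

```text
time_s: 25.68
position: [549.3, -171.4, 35.2]
tcp_rot: [0.0, 1.0, -0.02, 0.0]
contact_force: [-0.4, 0.1, -0.4]
grip_width: 0.003
```

```bash
python3 arc.py 1.25 1.65; python3 - <<'E'
from h import *
im=read_camera("wrist"); cv2.imwrite("pics/w7.png",cv2.resize(im,(640,480)))
E
```

```text
25.675 jig xy [-85.1 -84.8] z 35.2 F jig [-0.3  0.2] -0.4 w 0.3 tool x in jig deg -18.8
q [ 0.14  0.47  0.06  1.97 -0.04  0.7  -1.38]
1.25 slide 6.4 1.0 twist -0.078
1.35 slide 14.5 1.9 twist -0.178
1.45 slide 22.8 1.9 twist -0.278
1.55 slide 30.9 1.2 twist -0.378
1.65 slide 39.0 -0.4 twist -0.478
```

View pics/w7.png

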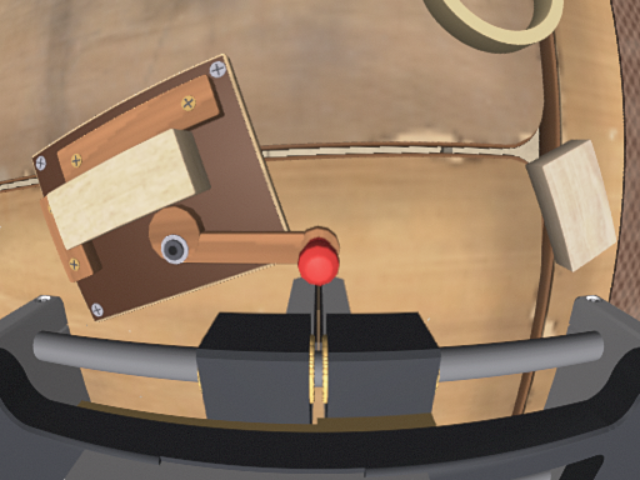

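The view shows the blank home against fence and stop. The lever has swung to about 1.2 rad and the knob at (318,262) is centred on the shut fingers. I'll carry on into the bite.

Emit:
{"method": "carry_out", "body": {
  "increments": [
    {"slide": [0.0065, 0.001, 0], "twist": -0.08},
    {"slide": [0.0145, 0.002, 0], "twist": -0.18},
    {"slide": [0.023, 0.002, 0], "twist": -0.28},
    {"slide": [0.031, 0.001, 0], "twist": -0.38},
    {"slide": [0.039, 0, 0], "twist": -0.48}
  ]
}}

```text
time_s: 26.35
position: [579.4, -175.4, 33.7]
tcp_rot: [-0.001, 0.976, 0.217, -0.008]
contact_force: [-63.5, -11.3, 43.0]
grip_width: 0.008
```

```bash
python3 arc.py 1.65 1.75
```

```text
26.35 jig xy [-57.4 -97.2] z 33.7 F jig [-64.1   7.2] 43.0 w 0.7 tool x in jig deg 8.5
q [ 0.23  0.52 -0.06  1.88  0.05  0.75 -0.99]
1.65 slide 9.3 1.1 twist -0.001
1.67 slide 11.3 1.6 twist -0.026
1.7 slide 13.3 2.0 twist -0.051
1.72 slide 15.3 2.3 twist -0.076
1.75 slide 17.4 2.6 twist -0.101
```

The force is high. The lever is probably at its end of travel, since the gap of 16.4 mm equals finger half plus knob radius. I'll back off at once and look.

Emit:
{"method": "carry_out", "body": {
  "increments": [
    {"slide": [-0.015, 0, 0], "twist": 0},
    {"slide": [-0.03, 0, 0], "twist": 0},
    {"slide": [-0.03, 0, -0.03], "twist": 0},
    {"slide": [-0.03, 0, -0.09], "twist": 0},
    {"slide": [-0.03, 0, -0.09], "twist": 0}
  ]
}}

```text
time_s: 26.98
position: [563.2, -186.0, 129.3]
tcp_rot: [0.002, 0.976, 0.217, 0.004]
contact_force: [0.5, 0.1, 0.2]
grip_width: 0.005
```

```bash
python3 j.py; python3 - <<'E'
from h import *
P=camera_params("wrist"); im=read_camera("wrist"); np.save("P8.npy",P,allow_pickle=True); cv2.imwrite("pics/w8raw.png",im)
cv2.imwrite("pics/w8.png",cv2.resize(im[0:270,100:460],(800,600),interpolation=cv2.INTER_CUBIC))
sd=read_camera("side"); cv2.imwrite("pics/side8.png",sd)
E
```

```text
26.975 jig xy [ -76.  -102.8] z 129.3 F jig [ 0.5 -0. ] 0.2 w 0.5 tool x in jig deg 8.5
```

View pics/w8.png

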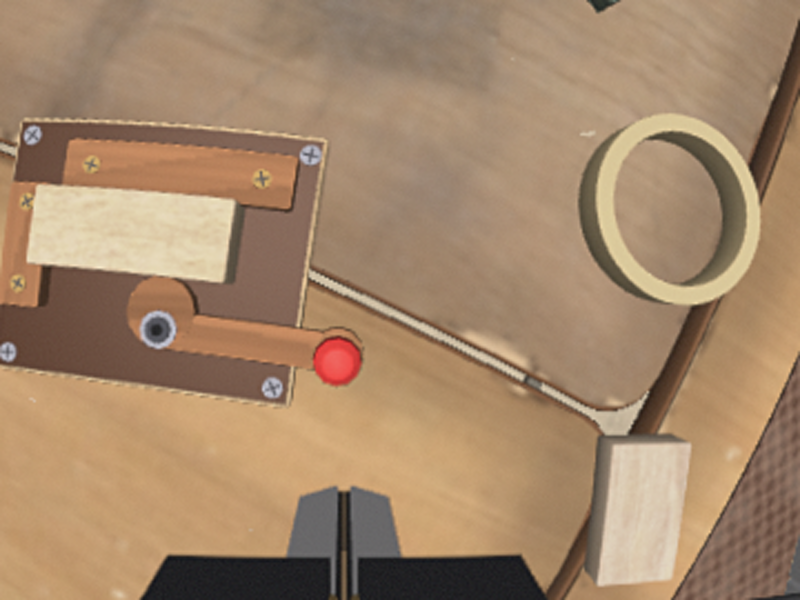

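The lever now lies along the fence direction and the cam disc touches the blank. The blank's end is at the stop (30,225) and its long side is against the fence. Next I'll work out the cam angle from the pixels.

```bash
python3 - <<'E'
from fit import *
P=np.load("P8.npy",allow_pickle=True).item()
uv=lambda p:[((x+.5)*.45-.5+100,(y+.5)*.45-.5) for x,y in p]
px=[(22,120),(327,140),(290,405),(294,209),(157,329),(310,155)]
J=[(54,75),(54,-77),(-71,-77),(17.5,-66),(-41.1,-15)]
W=pix2w(P,uv(px[:5]),[12,12,12,26,27.4],True)[:,:2]
t_,t,Rm,r=fit(J,W); print(t_,t,r.round(1))
k=Rm.T@(pix2w(P,uv([(338,361)]),57,True)[0,:2]-t); print("knob jig",k); d=k-[-41.1,-15]; print("cam",(np.arctan2(d[1],d[0])+np.radians(176)))
b=pix2w(P,uv([(36,185),(239,200),(225,282),(28,262)]),42,True)[:,:2]; print("blank top corners jig",((b-t)@Rm).round(1))
E
```

```text
0.29554295004476694 [607.34734563 -66.51015511] [[-0.5 -1.3]
 [-1.6  0.6]
 [ 1.3  1.2]
 [ 0.6 -1.1]
 [ 0.2  0.6]]
knob jig [-40.77957643 -94.57093131]
cam 1.5050100271966784
blank top corners jig [[ 17.6  45. ]
 [ 17.3 -45.9]
 [-16.7 -44.8]
 [-16.2  44.4]]
```

Pixel accuracy can't tell 1.50 from 1.65 rad, and the text's two end directions also disagree by about that much. I'll press the knob once more, with a limited force, to see whether it still gives.

Emit:
{"method": "carry_out", "body": {
  "increments": [
    {"slide": [0, -0.004, 0.05], "twist": 0},
    {"slide": [0, -0.004, 0.09], "twist": 0},
    {"slide": [0, -0.004, 0.092], "twist": 0},
    {"slide": [0.01, -0.004, 0.092], "twist": 0},
    {"slide": [0.018, -0.004, 0.092], "twist": 0}
  ]
}}

```text
time_s: 27.7
position: [576.7, -174.0, 34.0]
tcp_rot: [0.0, 0.976, 0.218, 0.001]
contact_force: [-16.5, -13.2, 4.2]
grip_width: 0.002
```

Emit:
{"method": "carry_out", "body": {
  "increments": [
    {"slide": [0.001, 0, 0], "twist": 0},
    {"slide": [0.002, 0, 0], "twist": 0},
    {"slide": [0.002, 0, 0], "twist": 0}
  ]
}}

```text
time_s: 28.08
position: [576.3, -174.2, 33.6]
tcp_rot: [0.0, 0.976, 0.218, -0.001]
contact_force: [-10.3, -4.9, 7.4]
grip_width: 0.006
```

```bash
python3 j.py
```

```text
28.075 jig xy [-60.  -95.2] z 33.6 F jig [-11.3  -1.7] 7.4 w 0.5 tool x in jig deg 8.6
```

Emit:
{"method": "carry_out", "body": {
  "increments": [
    {"slide": [0.001, 0, 0], "twist": 0},
    {"slide": [0.002, 0, 0], "twist": 0},
    {"slide": [0.002, 0, 0], "twist": 0}
  ]
}}

```text
time_s: 28.45
position: [576.7, -174.1, 33.5]
tcp_rot: [0.0, 0.976, 0.217, -0.002]
contact_force: [-17.2, -7.1, 11.5]
grip_width: -0.001
```

```bash
python3 j.py
```

```text
28.45 jig xy [-59.6 -95.2] z 33.5 F jig [-18.5  -1.9] 11.5 w -0.1 tool x in jig deg 8.5
```

The knob does not give at 18 N (3 times the bite force, and 64 N before), so it is at its end of travel. I'll back away, clear everything and take a last look.

Emit:
{"method": "carry_out", "body": {
  "increments": [
    {"slide": [-0.015, 0, 0], "twist": 0},
    {"slide": [-0.03, 0, 0], "twist": 0},
    {"slide": [-0.03, 0, -0.04], "twist": 0},
    {"slide": [-0.03, 0, -0.1], "twist": 0},
    {"slide": [-0.03, 0, -0.13], "twist": 0}
  ]
}}

```text
time_s: 29.08
position: [552.5, -185.5, 166.1]
tcp_rot: [0.001, 0.976, 0.218, 0.002]
contact_force: [0.2, -0.3, -0.1]
grip_width: 0.007
```

Emit:
{"method": "carry_out", "body": {
  "increments": [
    {"slide": [-0.02, 0, 0], "twist": 0},
    {"slide": [-0.02, 0, 0], "twist": 0},
    {"slide": [-0.02, 0, 0], "twist": 0},
    {"slide": [-0.02, 0, 0], "twist": 0}
  ]
}}

```text
time_s: 29.58
position: [533.5, -193.2, 161.8]
tcp_rot: [-0.0, 0.976, 0.218, -0.0]
contact_force: [0.5, 0.0, 0.1]
grip_width: 0.002
```

```bash
python3 j.py; python3 - <<'E'
from h import *
P=camera_params("wrist"); im=read_camera("wrist"); np.save("P9.npy",P,allow_pickle=True); cv2.imwrite("pics/w9raw.png",im)
sd=read_camera("side"); c=np.zeros((600,800,3),np.uint8)
c[:400]=cv2.resize(im[20:220,60:460],(800,400),interpolation=cv2.INTER_CUBIC)
c[400:,:486]=cv2.resize(sd[220:290,170:340],(486,200),interpolation=cv2.INTER_CUBIC)
cv2.imwrite("pics/w9.png",c)
E
```

```text
29.575 jig xy [-106.4 -101.2] z 161.8 F jig [ 0.5 -0.1] 0.1 w 0.2 tool x in jig deg 8.7
```

View pics/w9.png

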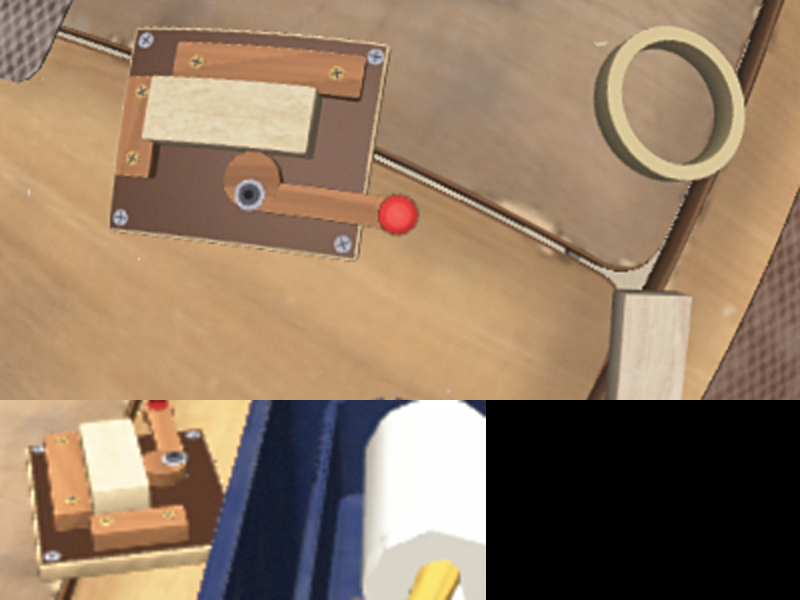

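The last view shows the blank flush along the fence and at the end stop, with the cam disc at (252,172) against it and the lever parallel to the fence. The offcut and tape have not moved, and nothing touches the robot. I'm handing in.

```bash
python3 -c "
from rig import ctrl
print(ctrl.close_job())"
```

```text
the job is handed in; nothing more can be done
None
```

The lime-wood blank is in the jig the same way up, flush against the back fence and the end stop. The cam lever is swung round so that it is clamped, and I handed the job in at about 29.6 s.

**Seating:** Two things went wrong along the way:
- My first grasp closed on air.
- After the first seating I shut the hand too soon and lifted the blank out again, so I seated it a second time.

Before touching the lever I pushed the blank towards the stop and then the fence with shut fingers. Neither gave: 17 N at the stop with no movement, 11 N at the fence.

**Clamping:** I overpushed at the end of the lever's swing, with about 64 N sideways and 43 N upward at the fingers. That is under the 120 N wrist limit. I backed off, and pressing the knob again at 18 N did not move it.

**Last checks:**
- The final pictures show the lever parallel to the fence, the cam against the blank and the robot clear of everything.
- The blank's measured corners were within about 1.5 mm of home.
- The offcut and tape look unmoved. The eraser was not in the last views, but I never went near it.

**Disagreement:** Measured from -176°, the lever angle came out as 1.50 rad, not 1.65. The lever does point along the jig's -y, which the task gives as the end of travel, and it would not go further. I took it as fully clamped.

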